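Take the forgotten link out of the battery pack, file it by size and shut the cover

ROBOT

A 7-joint arm with a two-finger parallel gripper is mounted at the origin on the work surface. World frame = base frame: x ahead of the robot, y to its left, z up, the work surface at z = 0. Lengths are in m, angles in degrees, forces in N, time in s.
With the tool pointing down it reaches from about 0.425 to 0.925 m from the base axis. Payload 6.8 kg.
Tool frame: the origin (TCP) lies between the finger pads; the fingertips stand 19 mm ahead of it and the grasp point (between the pads) is the TCP; x points along the fingers, z is the direction in which the jaws open and shut, and the axes are right-handed (so a half turn about x gives the same grasp; the last joint's range is limited). The gripper opens to 88 mm and grips with 3 to 60 N. Pads are 20 mm wide; open, the fingers measure 115 mm over their backs; the gripper's body (75 mm by 178 mm) begins 61 mm behind the grasp point.
Start: joints at [-72.542, 27.33, 1.283, 89.118, -0.659, 63.558, -4.761], TCP at [0.271, 0.618, 0.242] pointing down, gripper open.
Joint ranges: [-169.35, 169.35], [-19.33, 120.38], [-80.79, 83.38], [13.8, 139.57], [-78.32, 258.32], [9.67, 109.79], [-169.56, 169.56]. Speed limits (degrees/s): [136.94, 136.94, 180, 180, 180, 180, 180].

INTERFACE

Orientations are given as [roll, pitch, yaw] about the fixed x, y, z axes, in that order (R = Rz(yaw) Ry(pitch) Rx(roll)).
In Python, from rig import state, snapshot, job_done, find_in, masks_of gives the robot as it stands.
- The arm moves only by the tool step_arm, never from a script. Its arguments are lists of equal length, an entry for each row: "offset": the shift along the tool's x, y, z in mm, a list of three; "dr": the turn, a rotation vector about the tool's x, y, z in rad, a list of three. A call has 1 to 12 rows; each row is the pose to reach, as a shift and turn from the pose commanded when the call began, along the tool's axes at that moment; what a row does not reach only later rows make up. A row lasts 1/8 s, in which the tool goes at most 62.5 mm and 10.7 degrees, less where a joint would pass 70% of its speed; a pose out of reach is approached as far as the arm can. A call with a gripper value outside its range is refused whole. "jaw" is the closure, from 0 (fully open) to 1 (shut), set as the call begins (left out, the last holds). The fingers move at their own pace and stop on an object; the grip force is fixed at half the most. Time passes only in rows, so rows that repeat a pose let the fingers close. It gives the time, the measured TCP pose, the force and the opening at its end, in the units of the state.
- state(): the state, without advancing time (a new reading comes with each control period).
- snapshot(name): name is "scene" or "top" or "wrist"; returns a dict with "frame" (400x640x3 uint8, red, green, blue), "camera_matrix" (3x3 intrinsics, pixels), "position" and "rotation" of the camera in the world. Camera axes: x right, y up, looking along -z (the intrinsics and any distortion apply to the point x, -y, -z); pixel columns grow to the right and rows downward; lengths in m; the calibration is good to about 2 mm. The wrist camera is an equidistant fisheye: a pixel r from the principal point sees the ray r / f radians off the axis. A picture is of the moment at which its call begins. There is no depth.
- job_done(): hands the job in, once; it reports no verdict.
Trained networks look in the newest picture that a camera, given by its name, has taken for a name from the list of things; names that differ only in an ending like _2 or _b are one class to them, and where a whole thing is asked for, a point or a joint stands for the part that bears it (a point fixed in the world has none). Each returns a list of dicts, best first, with "confidence" (0 to 1); they miss things now and then, are a little off and sometimes report something else, mostly with a low value. They report only what shows in the picture. A call takes as long as a camera call.
- find_in(camera, thing): "box" ([centre column, centre row, width, height] as shares, 0 to 1, of the picture: columns of its width, rows of its height, round what is visible of it).
- masks_of(camera, thing): "pixels" (400x640 bool, what is visible of it) and "box" ([centre column, centre row, width, height] as shares, 0 to 1, of the picture: columns of its width, rows of its height, round what is visible of it).
The state is a dict: "clock": time; "joint_positions": joint angles; "joint_velocities": joint speeds; "effort": joint torques, N m; "eef_pos": TCP position; "ee_rot": TCP orientation; "contact_force": force on the tool from outside, world axes, zero at the start; "ft_torque": the same for the moment, N m; "width": opening from 0.0 (shut) to 1.0 (fully open).
Only numpy, scipy, OpenCV 4.12 (cv2) and the standard library are available. Lean on these libraries where they do the work, as an engineer would, in place of code of your own. Each camera call takes 0.05 s, during which the arm holds its last target. There are 200 camera calls.

TASK

Somebody has left one loose copper link lying on the modules inside the battery pack. Take that link out, without dropping it, and lay it flat in the tray of its own size (short, middle or long), pointing across the row of trays; leave the other two loose links, the socket and the bolt where they are. Then slide the pack's cover fully shut and let go.

Things in the scene. Friction and masses are not known exactly. Their poses are not given: they have to be found in the camera images.
- pack: fixed battery pack, grey case 190 (x) x 220 (y) mm, 5 mm walls 55 mm high. Black module tops inside are 30 mm above the bench. Copper links bolted down in two rows at y = +-88 mm stay (bolt heads 43 mm high); between y = +-75 mm is bare floor with the one loose link, lying roughly along y. Cover rails reach 260 mm in +x. Origin: centre of underside, x away from robot, z up
- cover (a joint): flat aluminium cover, 192 x 222 x 4 mm, top 59 mm above the bench, sliding along the pack's x axis: 0 m = shut, 0.165 m = fully open towards +x (far side); stiff, about 3 N
- cover_grip (a point): grip point of the cover: 13 mm below the top of an upright black rib 12 mm thick (pack's x), 60 mm long (pack's y), standing in the middle of the cover from 59 to 93 mm above the bench; z is 80 mm. It lies above the pack's centre when the cover is shut
- spare: spare battery module lying flat on the bench, fixed, black, 190 x 170 x 30 mm; two of the three loose links lie on it and stay there. Origin: centre of the underside
- link_short: loose flat copper link, 40 mm long (its y) x 22 mm wide (its x) x 8 mm thick, with two dark bolt holes; the three loose links differ only in length (40, 60, 80 mm). Lies in the pack or on the spare module, its underside 30 mm above the bench. Origin: centre of the underside
- link_mid: loose flat copper link, 60 mm long (its y) x 22 mm wide (its x) x 8 mm thick, with two dark bolt holes; the three loose links differ only in length (40, 60, 80 mm). Lies in the pack or on the spare module, its underside 30 mm above the bench. Origin: centre of the underside
- link_long: loose flat copper link, 80 mm long (its y) x 22 mm wide (its x) x 8 mm thick, with two dark bolt holes; the three loose links differ only in length (40, 60, 80 mm). Lies in the pack or on the spare module, its underside 30 mm above the bench. Origin: centre of the underside
- tray_short: shallow steel tray for the 40 mm links, inside 52 mm (its y) x 84 mm (its x), walls 3 mm thick, rim 14 mm and floor 3 mm above its underside; fixed on a plywood board 8 mm thick. The three trays stand in a row along their x, in any order, and differ only in this length across the row; links lie along it. Origin: centre of the underside
- tray_mid: shallow steel tray for the 60 mm links, inside 72 mm (its y) x 84 mm (its x), walls 3 mm thick, rim 14 mm and floor 3 mm above its underside; fixed on a plywood board 8 mm thick. The three trays stand in a row along their x, in any order, and differ only in this length across the row; links lie along it. Origin: centre of the underside
- tray_long: shallow steel tray for the 80 mm links, inside 92 mm (its y) x 84 mm (its x), walls 3 mm thick, rim 14 mm and floor 3 mm above its underside; fixed on a plywood board 8 mm thick. The three trays stand in a row along their x, in any order, and differ only in this length across the row; links lie along it. Origin: centre of the underside
- socket: bystander: deep steel socket standing upright on the plywood board beside the trays, 26 mm across, 62 mm tall
- bolt: bystander: bolt standing on its 18 mm head on the spare module, 38 mm tall

How it is judged:
By the outcome, as a careful person would: the job done as asked, in the order asked, and still so for the second after the job is handed in, with the robot touching nothing.
It also fails if it takes over 50 s, if anything falls off the work surface, if the arm or the gripper's body presses on something with over 40 N, if the wrist force passes 120 N, or if a joint passes its speed limit or range.

## Working session

There is one attempt and no reset: what is moved stays moved. The work goes in short steps, Python scripts to look and compute and a tool call to move; the robot and the scene stay as the last step left them, time stands still between calls to the robot, and variables do not carry over. Pictures are saved under pics/ and viewed, about 8 in all and at most 12, crops included, and the job is handed in when it is done.

Besides the shell and the picture viewer there is one more tool, called after "Call:" by a JSON object that holds its "name" and its "arguments". step_arm: Moves the arm, as the interface text tells. Its arguments: {"type":"object","properties":{"offset":{"type":"array"},"dr":{"type":"array"},"jaw":{"type":"number"}},"required":["offset","dr"]}

```bash
ls; mkdir -p pics
python3 - <<'E'
from rig import state,snapshot
import cv2
print(state())
for n in("top","scene"):
    s=snapshot(n);cv2.imwrite(f"pics/{n}0.png",s["frame"][:,:,::-1]);print(n,s["camera_matrix"],s["position"],s["rotation"])
E
```

```text
pics
{'clock': 0.0, 'joint_positions': array([-72.53940046,  27.37562941,   1.28006591,  89.17648402,
        -0.65852169,  63.55730357,  -4.76216787]), 'joint_velocities': array([ 0.0826004 ,  0.04548393,  0.02957443,  0.03894364, -0.03617902,
       -0.02884822, -0.03251717]), 'effort': array([-3.49465990e-04, -5.82852280e+01,  1.53474871e+00, -2.72607940e+01,
       -5.43112401e-02,  1.69267593e-02,  1.71750298e-04]), 'eef_pos': array([0.27061258, 0.61777545, 0.24069713]), 'ee_rot': array([-175.53947726,   89.89793064, -109.19329849]), 'contact_force': array([-0.81843184, -0.05890639, -0.22821629]), 'ft_torque': array([-0.03110916, -0.0061583 ,  0.05690525]), 'width': 0.9983242154810098}
top [[516.00893281   0.         314.69872788]
 [  0.         516.00893281 196.17337293]
 [  0.           0.           1.        ]] [0.38654428 0.04106873 1.26759344] [  6.82922066  -0.3436207  -88.8307767 ]
scene [[376.4929237    0.         321.42676756]
 [  0.         376.4929237  189.7377686 ]
 [  0.           0.           1.        ]] [ 0.96670668 -0.37967086  0.7458617 ] [43.48704822 -0.99407321 44.34089835]
```

View pics/top0.png

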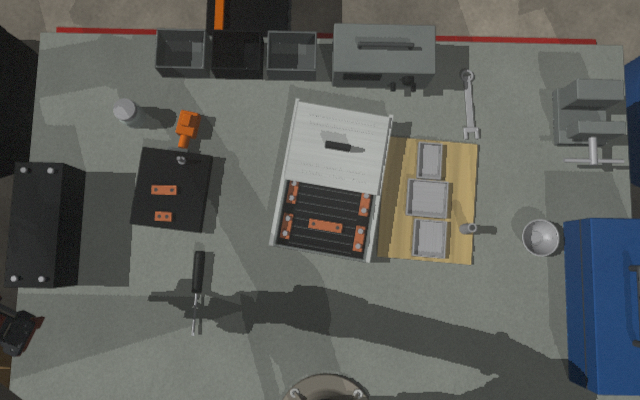

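View pics/scene0.png

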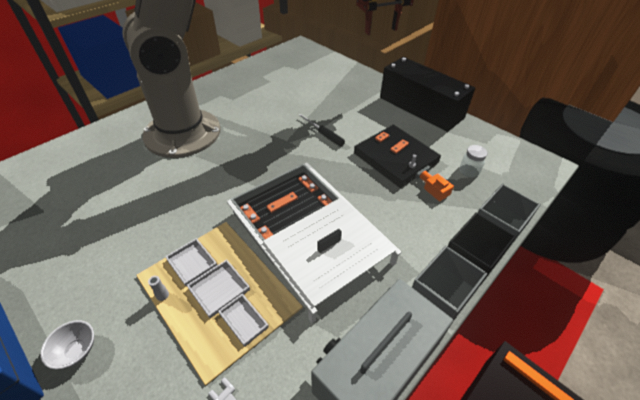

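The cover is fully open and the 80 mm link lies in the pack at about (325,226) in the top view. The middle tray at (428,197) looks widest. Next I'll measure these.

```bash
cat > h.py <<'E'
import numpy as np,cv2
from rig import *
from scipy.spatial.transform import Rotation as R
def rays(s,uv,fish=False):
    K=s["camera_matrix"];uv=np.atleast_2d(uv).astype(float)
    p=(uv-K[:2,2])/[K[0,0],K[1,1]]
    if fish:
        th=np.linalg.norm(p,axis=1,keepdims=True);d=np.c_[p/np.maximum(th,1e-9)*np.sin(th),np.cos(th)]
    else: d=np.c_[p,np.ones(len(p))]
    d=d*[1,-1,-1]
    return R.from_euler('xyz',s["rotation"],degrees=True).apply(d)
def onplane(s,uv,z,fish=False):
    d=rays(s,uv,fish);p=np.array(s["position"]);return (p+d*((z-p[2])/d[:,2])[:,None])[:,:2]
def rect(s,mask,z,fish=False):
    v,u=np.nonzero(mask);P=onplane(s,np.c_[u,v],z,fish)*1000
    c,wh,a=cv2.minAreaRect(P.astype(np.float32))
    if wh[0]<wh[1]: wh=wh[::-1];a+=90
    return np.round(c,1),np.round(wh,1),round((a+90)%180-90,1)   # angle of the long side from world x
def see(cam,things,save=None):
    s=snapshot(cam)
    if save: cv2.imwrite(save,s["frame"][:,:,::-1])
    for t,z in things:
        for m in masks_of(cam,t)[:3]: print(cam,t,round(m["confidence"],2),np.round(np.array(m["box"])*[640,400,640,400]),*rect(s,m["pixels"],z,cam=="wrist"))
    return s
def goto(p,yaw_jaw=None):
    """offset mm/dr rad in tool frame from measured pose; jaw axis along world angle yaw_jaw, tool x down"""
    st=state();r=R.from_euler('xyz',st["ee_rot"],degrees=True);M=r.as_matrix()
    print("pose",np.round(st["eef_pos"]*1000,1),"F",np.round(st["contact_force"],1),"w",round(st["width"],3),"t",st["clock"],"jaw dir",np.round(np.degrees(np.arctan2(M[1,2],M[0,2])),2))
    print("offset",np.round(M.T@(np.array(p)-st["eef_pos"]*1000),1))
    if yaw_jaw is not None:
        for k in(0,180):
            a=np.radians(yaw_jaw+k);z=np.array([np.cos(a),np.sin(a),0]);x=np.array([0,0,-1.]);T=np.c_[x,np.cross(z,x),z]
            print("dr",np.round((r.inv()*R.from_matrix(T)).as_rotvec(),4))
E
python3 - <<'E'
from h import *
T=[("link_long",.038),("link_mid",.038),("link_short",.038),("tray_long",.022),("tray_mid",.022),("tray_short",.022),("cover_grip",.059),("pack",.055),("socket",.07)]
s=see("top",T);see("scene",T[:7])
goto([480,0,250],0)
E
```

```text
top link_long 0.82 [325. 226.  34.  15.] [463.8  12.8] [78.7 23.1] 81.7
top link_mid 0.78 [165. 192.  26.   8.] [541.2 398.5] [57.9 19.4] -88.8
top link_mid 0.67 [431. 161.  22.  35.] [ 626.4 -238.4] [88.5 58.3] -0.5
top link_short 0.59 [161. 216.  17.  10.] [477.5 398.3] [40.7 26.3] -88.8
top tray_long 0.98 [425. 199.  44.  40.] [ 536.5 -234.3] [102.4  95.8] 86.4
top tray_long 0.34 [431. 240.  39.  37.] [ 439.5 -241.5] [94.5 82.9] -4.0
top tray_mid 0.88 [428. 238.  33.  41.] [ 440.2 -240.8] [94.8 82.3] -0.6
top tray_short 0.84 [428. 163.  27.  37.] [ 629.3 -241.4] [92.1 59.9] -2.9
top cover_grip 0.57 [337. 150. 107.  98.] [648.4 -13.6] [222.5 193.2] 81.4
top pack 0.63 [332. 182. 126. 160.] [572.   -1.8] [360.2 241.5] -8.4
top pack 0.4 [173. 189.  86.  84.] [544.6 376.7] [193.9 172.9] -6.0
top socket 0.59 [467. 231.  17.  15.] [ 463.1 -319.8] [39.9 23.1] -77.6
scene link_long 0.69 [283. 201.  37.  21.] [465.8   9.5] [82.3 27.8] 81.2
scene link_mid 0.41 [400. 147.  15.  14.] [542.6 397.8] [65.9 24.8] -90.0
scene link_short 0.45 [380. 138.  17.  11.] [479.  395.6] [45.9 25.7] 88.1
scene link_short 0.4 [330. 250. 132. 110.] [638.5  -2.2] [233.5 204.3] 81.1
scene tray_long 0.7 [219. 288.  61.  61.] [ 539.1 -237.4] [100.5 100.2] 85.9
scene tray_mid 0.59 [190. 262.  51.  45.] [ 441.8 -242. ] [99.1 80.9] -4.4
scene tray_mid 0.16 [160. 286.  25.  25.] [ 451.1 -327.1] [69.7 25.9] -8.3
scene tray_short 0.64 [245. 319.  43.  52.] [ 632.7 -242.6] [96.5 60.6] -3.9
scene cover_grip 0.81 [330. 250. 131. 108.] [649.3 -13. ] [228.3 197.8] 81.2
pose [270.8 618.3 241.7] F [0.5 0.7 0.3] w 1.004 t 1.0 jaw dir 66.35
offset [  -8.3 -439.7 -482.5]
dr [ 1.158 -0.    -0.   ]
dr [-1.9836  0.     -0.    ]
```

Call:
{"name": "step_arm", "arguments": {"offset": [[0,-42,-48],[5,-84,-96],[9,-126,-143],[13,-168,-191],[17,-210,-239],[21,-252,-287],[25,-294,-334],[29,-336,-382],[33,-378,-430],[40,-420,-478],[40,-420,-478],[40,-420,-478]], "dr": [[0.13,0,0],[0.26,0,0],[0.39,0,0],[0.52,0,0],[0.65,0,0],[0.78,0,0],[0.91,0,0],[1.04,0,0],[1.17,0,0],[1.306,0,0],[1.306,0,0],[1.306,0,0]], "jaw": 0.2}}

```text
clock: 2.5
eef_pos: [0.4638, 0.0118, 0.2017]
ee_rot: [159.3, 90.0, 150.7]
contact_force: [0.3, 0.6, 0.7]
width: 0.798
```

Run:
```python
from h import *
s=see("wrist",[("link_long",.038),("cover_grip",.059),("tray_long",.022),("tray_mid",.022),("tray_short",.022)],"pics/w1.png")
goto([464.5,11.5,100],-8.5)
print(state()["joint_positions"])
```

```text
wrist cover_grip 0.78 [493. 174. 156. 193.] [651.3  -2.2] [198.6 195.8] 81.5
wrist tray_long 0.94 [396. 328.  47.  20.] [ 527.  -192.4] [65.5 33.3] -8.0
wrist tray_mid 0.61 [336. 335.  57.   6.] [ 447.7 -195.5] [78.1  8.6] -3.7
pose [463.6  13.4 201.7] F [-0.2 -0.4  0.2] w 0.804 t 2.8 jaw dir -8.32
offset [101.7  -1.8   1.2]
dr [ 0.0032 -0.0001 -0.0004]
dr [-3.1384e+00  6.0000e-04 -2.0000e-04]
[-36.6275008   10.67728392  30.97410889 121.10209899  -7.18825733
  49.93821353  -9.76756954]
```

View pics/w1.png

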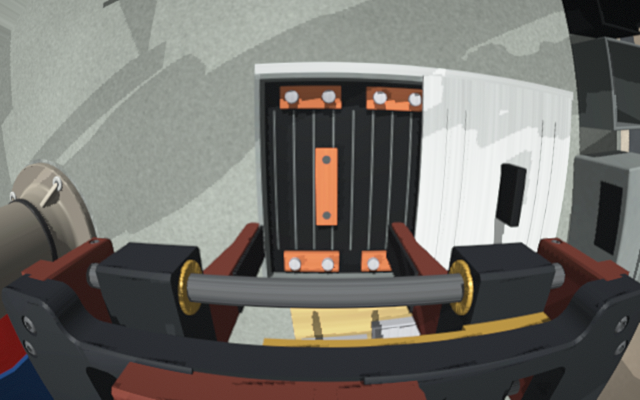

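The link is fully visible, upright, around (326,187), and lined up between the fingers. I'll measure it by its colour.

Run:
```python
from h import *
s=snapshot("wrist")
hsv=cv2.cvtColor(s["frame"],cv2.COLOR_RGB2HSV)
m=((hsv[...,0]<20)&(hsv[...,1]>90)&(hsv[...,2]>90))
w=np.zeros_like(m);w[130:240,300:352]=1
print(m[w].sum(),rect(s,m&w,.038,True))
```

```text
1704 (array([464.6,  10.8]), array([81.6, 23. ]), 82.1)
```

Call:
{"name": "step_arm", "arguments": {"offset": [[40,-2,1],[80,-2,1],[115,-2,1],[135,-2,1],[145,-2,1],[150.5,-2,1],[150.5,-2,1]], "dr": [[0,0,0],[0,0,0],[0,0,0],[0,0,0],[0,0,0],[0,0,0],[0,0,0]], "jaw": 0.4}}

```text
clock: 3.72
eef_pos: [0.4647, 0.01, 0.0514]
ee_rot: [34.8, 90.0, 26.4]
contact_force: [0.1, -0.6, -0.8]
width: 0.598
```

Call:
{"name": "step_arm", "arguments": {"offset": [[0.0,0,0],[0,0,0],[0,0,0],[0,0,0],[0,0,0],[0,0,0]], "dr": [[0,0,0],[0,0,0],[0,0,0],[0,0,0],[0,0,0],[0,0,0]], "jaw": 1}}

```text
clock: 4.47
eef_pos: [0.4646, 0.0099, 0.0513]
ee_rot: [50.4, 90.0, 41.9]
contact_force: [-2.0, 0.9, 5.3]
width: 0.244
```

Call:
{"name": "step_arm", "arguments": {"offset": [[-5,0,0],[-20,0,0],[-50,0,0],[-85,0,0],[-110,0,0],[-120,0,0],[-120,0,0]], "dr": [[0,0,0],[0,0,0],[0,0,0],[0,0,0],[0,0,0],[0,0,0],[0,0,0]]}}

```text
clock: 5.35
eef_pos: [0.4645, 0.01, 0.1716]
ee_rot: [42.7, 89.9, 34.2]
contact_force: [-0.4, 0.3, -1.9]
width: 0.244
```

Run:
```python
from h import *
s=see("top",[("tray_mid",.022),("tray_short",.022),("tray_long",.022)],"pics/t2.png")
f=s["frame"][120:280,370:500,::-1]
w=snapshot("wrist")["frame"][:,:,::-1]
c=cv2.resize(f,None,fx=4,fy=4,interpolation=cv2.INTER_CUBIC)[:600]
cv2.imwrite("pics/c2.png",c);cv2.imwrite("pics/w2.png",w)
goto([538,-237,120],-3)
```

```text
top tray_mid 0.64 [433. 240.  33.  33.] [ 438.  -240.2] [92.1 80.3] -3.7
top tray_short 0.9 [429. 162.  26.  39.] [ 629.6 -241.4] [92.  60.1] -2.6
top tray_short 0.74 [337. 149. 106.  93.] [658.2 -16. ] [231.8 200.4] 80.9
top tray_long 0.74 [426. 198.  44.  40.] [ 536.3 -235.3] [100.6  91.8] 86.2
top tray_long 0.68 [163. 216.  13.   6.] [478.6 403.2] [36.7 21.8] -88.8
top tray_long 0.27 [173. 192.  84.  85.] [548.4 386.1] [202.  177.9] -5.7
pose [463.8   9.7 170.3] F [ 0.2 -0.  -1.6] w 0.245 t 5.6 jaw dir -8.48
offset [  50.3 -233.   109.8]
dr [-0.0957 -0.0017  0.0008]
dr [3.0459e+00 1.3000e-03 2.5000e-03]
```

View pics/c2.png

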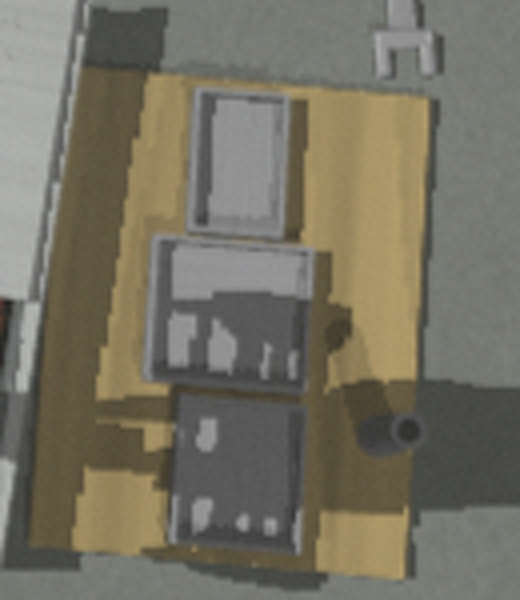

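The crop shows the trays on the board. The long one is in the middle, with rim corners at about (155,235), (313,247), (304,392) and (143,380), and the socket stands clear to the right. I'll compute the tray pose from these corners.

Run:
```python
from h import *
s=snapshot("top")
for n,q in dict(long=[(155,235),(313,247),(304,392),(143,380)],short=[(194,90),(291,94),(284,238),(186,233)],mid=[(178,390),(306,398),(299,552),(168,543)]).items():
    P=onplane(s,np.array(q)/4+[370,120],.022)*1000
    d1=(P[0]+P[1]-P[2]-P[3])/2;d2=(P[0]+P[3]-P[1]-P[2])/2
    print(n,P.mean(0),np.linalg.norm(d1),np.linalg.norm(d2),np.degrees(np.arctan2(d1[1],d1[0])),np.degrees(np.arctan2(d2[1],d2[0]))-90)
goto([537,-236,120],-4.5)
```

```text
long [ 536.41651578 -237.12134815] 89.21950461451145 97.23167644265938 -4.426796232834789 -3.125365891888478
short [ 629.08029119 -243.7798433 ] 89.69979595416368 59.900396149104736 -3.295241765264857 -1.4463235831656505
mid [ 441.09649001 -242.02483421] 92.61545690902666 78.19613324500236 -3.5226245972146963 -2.5634186519179565
pose [463.9   9.7 170.4] F [ 1.  -0.9 -2.6] w 0.249 t 5.65 jaw dir -8.49
offset [  50.4 -232.1  108.6]
dr [-0.0697 -0.0015  0.0009]
dr [3.0719e+00 1.3000e-03 2.3000e-03]
```

View pics/w2.png

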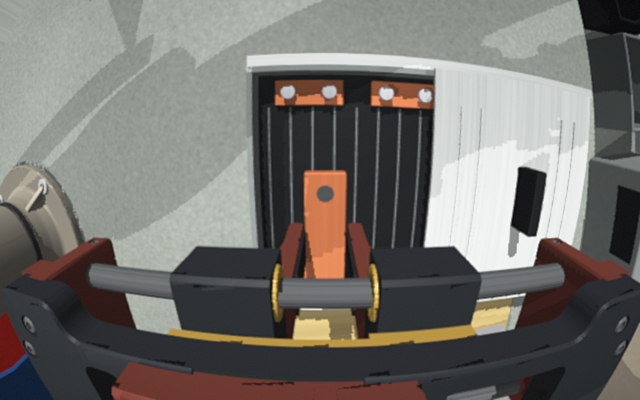

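Call:
{"name": "step_arm", "arguments": {"offset": [[0,-30,14],[0,-70,33],[0,-115,54],[10,-160,75],[20,-200,94],[35,-225,105],[50,-233,108],[50,-233,108],[50,-233,108]], "dr": [[-0.02,0,0],[-0.04,0,0],[-0.06,0,0],[-0.09,0,0],[-0.09,0,0],[-0.09,0,0],[-0.09,0,0],[-0.09,0,0],[-0.09,0,0]]}}

```text
clock: 6.78
eef_pos: [0.5369, -0.235, 0.1211]
ee_rot: [117.1, 89.9, 113.8]
contact_force: [0.8, 0.3, -1.3]
width: 0.242
```

Run:
```python
from h import *
see("wrist",[("tray_long",.022),("tray_mid",.022),("tray_short",.022)],"pics/w3.png")
goto([536.5,-237.5,32],-3.3)
```

```text
wrist tray_long 0.89 [329. 196. 113. 103.] [ 538.4 -231. ] [90.3 88.2] -4.2
wrist tray_mid 0.64 [217. 214. 104.  90.] [ 441.6 -240.7] [93.8 79.4] -3.2
pose [ 537.3 -235.6  121.7] F [-0.5 -0.3 -1.2] w 0.248 t 6.975 jaw dir -3.25
offset [89.7 -2.  -0.8]
dr [ 0.0009  0.001  -0.0004]
dr [-3.1406e+00  6.0000e-04  1.6000e-03]
```

View pics/w3.png

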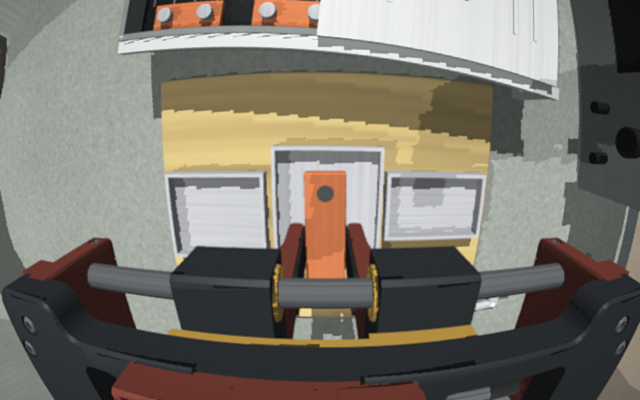

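The link is held straight over the middle tray, whose +y rim spans columns 272 to 383 at row 148. I'll work out the y centre from that rim.

Run:
```python
from h import *
s=snapshot("wrist")
print("rim",onplane(s,[(272,148),(383,148),(383,250)],.022,True)*1000)
print("link end",onplane(s,[(305,171),(346,171)],.1085,True)*1000)
```

```text
rim [[ 497.70545503 -187.9168646 ]
 [ 585.37689149 -192.8721994 ]
 [ 584.53896109 -280.20149009]]
link end [[ 528.86487445 -194.1637166 ]
 [ 549.76327553 -195.36487861]]
```

Call:
{"name": "step_arm", "arguments": {"offset": [[20,-3.5,1],[45,-3.5,1],[65,-3.5,1],[78,-3.5,1],[84,-3.5,1],[88,-3.5,1],[88,-3.5,1],[88,-3.5,1]], "dr": [[0,0,0],[0,0,0],[0,0,0],[0,0,0],[0,0,0],[0,0,0],[0,0,0],[0,0,0]]}}

```text
clock: 8.02
eef_pos: [0.5381, -0.2402, 0.0337]
ee_rot: [-11.1, 89.9, -14.4]
contact_force: [0.2, 0.1, -0.6]
width: 0.244
```

Run:
```python
from h import *
s=snapshot("wrist");cv2.imwrite("pics/w4.png",s["frame"][:,:,::-1])
goto([537.5,-239,32],-3.3)
```

```text
pose [ 538.  -240.2   33.7] F [-0.2 -0.1 -0.1] w 0.247 t 8.075 jaw dir -3.32
offset [ 1.7  1.1 -0.6]
dr [-0.0004  0.0009  0.0001]
dr [ 3.1412e+00  2.0000e-04 -1.4000e-03]
```

View pics/w4.png

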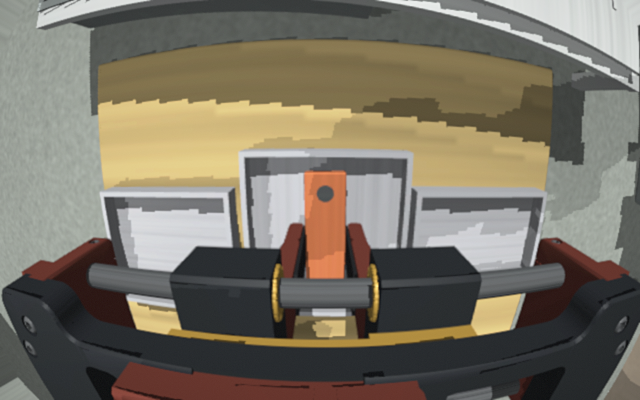

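The link end sits inside the rim (link end at row 171, outer rim at row 150). I'll lower the last bit and release with a small opening.

Call:
{"name": "step_arm", "arguments": {"offset": [[1,1,0],[1.8,1,0],[1.8,1,0],[1.8,1,0]], "dr": [[0,0,0],[0,0,0],[0,0,0],[0,0,0]]}}

```text
clock: 8.57
eef_pos: [0.538, -0.2391, 0.0324]
ee_rot: [28.3, 89.9, 25.0]
contact_force: [-1.7, 1.4, 8.0]
width: 0.244
```

Call:
{"name": "step_arm", "arguments": {"offset": [[0,0,0],[0,0,0],[0,0,0],[0,0,0]], "dr": [[0,0,0],[0,0,0],[0,0,0],[0,0,0]], "jaw": 0.6}}

```text
clock: 9.07
eef_pos: [0.5377, -0.2391, 0.0312]
ee_rot: [174.0, 90.0, 170.7]
contact_force: [-0.4, 0.3, 0.1]
width: 0.403
```

Call:
{"name": "step_arm", "arguments": {"offset": [[-5,0,0],[-20,0,0],[-50,0,0],[-90,0,0],[-120,0,0],[-130,0,0],[-130,0,0]], "dr": [[0,0,0],[0,0,0],[0,0,0],[0,0,0],[0,0,0],[0,0,0],[0,0,0]]}}

```text
clock: 9.95
eef_pos: [0.5379, -0.239, 0.1618]
ee_rot: [5.0, 89.9, 1.7]
contact_force: [-0.4, -0.4, -0.5]
width: 0.402
```

Run:
```python
from h import *
s=see("wrist",[("link_long",.019),("tray_long",.022),("cover_grip",.059)],"pics/w5.png")
goto([648.5,-13.5,160],-8.4)
```

```text
wrist link_long 0.89 [324. 190.  27.  79.] [ 537.2 -238.4] [79.2 21.8] 87.1
wrist tray_long 0.72 [326. 188.  95. 100.] [ 537.7 -236.7] [99.2 91.3] 86.6
wrist cover_grip 0.82 [423.  42. 213.  84.] [639.  -83.3] [193.3  87.4] -8.1
pose [ 537.  -238.8  160.1] F [-0.   0.1  0.2] w 0.397 t 10.15 jaw dir -3.32
offset [ -0.  231.3  98.2]
dr [ 0.0886 -0.0022 -0.0003]
dr [-3.053e+00  4.000e-04 -3.400e-03]
```

View pics/w5.png

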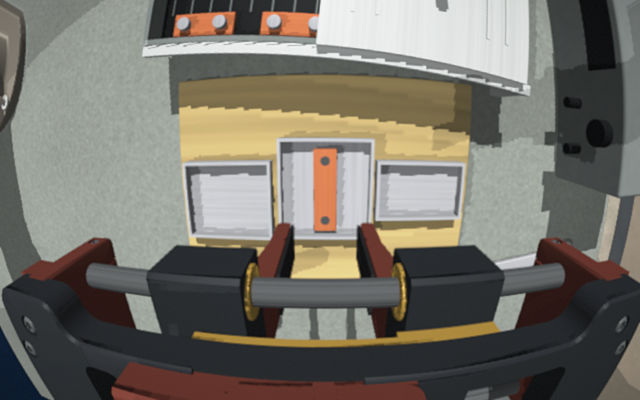

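The link lies flat and centred in the long tray, at (324,190). Next is the cover.

Call:
{"name": "step_arm", "arguments": {"offset": [[0,30,13],[0,75,32],[0,120,51],[0,165,70],[0,205,87],[0,231,98],[0,231,98],[0,231,98]], "dr": [[0.02,0,0],[0.04,0,0],[0.06,0,0],[0.089,0,0],[0.089,0,0],[0.089,0,0],[0.089,0,0],[0.089,0,0]], "jaw": 0.4}}

```text
clock: 11.15
eef_pos: [0.6481, -0.0158, 0.1607]
ee_rot: [-134.8, 89.9, -143.3]
contact_force: [0.9, -0.2, 0.7]
width: 0.601
```

Run:
```python
from h import *
s=see("wrist",[("cover_grip",.059)],"pics/w6.png")
g=s["frame"].max(2)<70
n,l,st,c=cv2.connectedComponentsWithStats(g[100:270,230:420].astype(np.uint8))
for i in range(1,n):
    if st[i,4]>150: print(st[i],rect(s,np.pad(l==i,((100,130),(230,220))),.093,True))
goto([648.5,-13.5,82],-8.4)
```

```text
wrist cover_grip 0.6 [327. 188. 234. 256.] [649.4 -14.8] [223.  192.8] 81.1
[  91   66   16   85 1247] (array([650.5, -12.1]), array([62.4, 10.5]), 81.3)
[ 24 127  25  43 583] (array([603.6, -38.6]), array([39.9, 14.1]), 56.1)
[142 127  24  43 580] (array([682.5, -50.4]), array([39.5, 14. ]), -72.6)
pose [648.2 -16.4 161.2] F [-0.4 -0.8  0.1] w 0.601 t 11.25 jaw dir -8.58
offset [79.2  2.9 -0.1]
dr [-0.0032 -0.0006  0.0009]
dr [3.1384e+00 1.5000e-03 1.0000e-03]
```

View pics/w6.png

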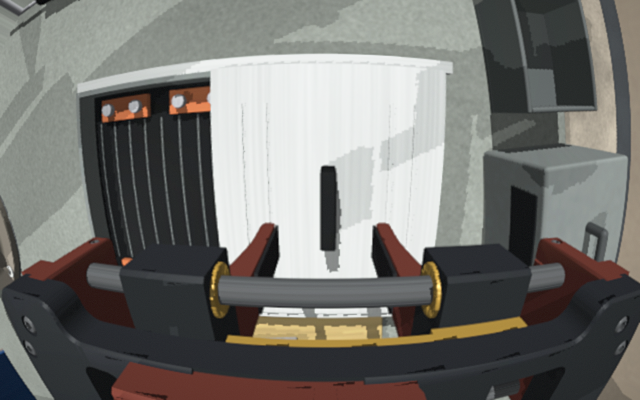

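The rib at (327,208) sits between the open fingers. I'll descend and grip it.

Call:
{"name": "step_arm", "arguments": {"offset": [[15,3,1.5],[40,3,1.5],[60,3,1.5],[72,3,1.5],[78.5,3,1.5],[78.5,3,1.5]], "dr": [[0,0,0],[0,0,0],[0,0,0],[0,0,0],[0,0,0],[0,0,0]]}}

```text
clock: 12.0
eef_pos: [0.6509, -0.0115, 0.0827]
ee_rot: [-153.2, 90.0, -161.6]
contact_force: [-0.8, 0.3, 0.3]
width: 0.599
```

Call:
{"name": "step_arm", "arguments": {"offset": [[0,0,0],[0,0,0],[0,0,0],[0,0,0],[0,0,0],[0,0,0]], "dr": [[0,0,0],[0,0,0],[0,0,0],[0,0,0],[0,0,0],[0,0,0]], "jaw": 1}}

```text
clock: 12.75
eef_pos: [0.6509, -0.0113, 0.083]
ee_rot: [90.6, 90.0, 82.1]
contact_force: [-1.1, 0.0, 1.5]
width: 0.133
```

Call:
{"name": "step_arm", "arguments": {"offset": [[0,0,-6],[0,0,-20],[0,0,-40],[0,0,-62],[0,0,-84],[0,0,-106],[0,0,-126],[0,0,-142],[0,0,-152],[0,0,-158],[0,0,-160],[0,0,-160]], "dr": [[0,0,0],[0,0,0],[0,0,0],[0,0,0],[0,0,0],[0,0,0],[0,0,0],[0,0,0],[0,0,0],[0,0,0],[0,0,0],[0,0,0]]}}

```text
clock: 14.25
eef_pos: [0.4924, 0.013, 0.0829]
ee_rot: [102.1, 89.9, 93.7]
contact_force: [2.5, 4.4, -2.2]
width: 0.132
```

Call:
{"name": "step_arm", "arguments": {"offset": [[0,0,-2],[0,0,-3],[0,0,-4],[0,0,-5],[0,0,-6],[0,0,-6],[0,0,-6]], "dr": [[0,0,0],[0,0,0],[0,0,0],[0,0,0],[0,0,0],[0,0,0],[0,0,0]]}}

```text
clock: 15.12
eef_pos: [0.4922, 0.013, 0.083]
ee_rot: [-1.6, 89.4, -10.0]
contact_force: [21.1, 0.4, -28.3]
width: 0.136
```

It stopped after about 160 mm, and the force has risen to 21 N. That could be the end stop, so I'll check by camera.

Call:
{"name": "step_arm", "arguments": {"offset": [[0,0,5],[0,0,5],[0,0,5]], "dr": [[0,0,0],[0,0,0],[0,0,0]]}}

```text
clock: 15.5
eef_pos: [0.4923, 0.013, 0.083]
ee_rot: [30.0, 89.9, 21.6]
contact_force: [4.3, 4.7, -5.1]
width: 0.136
```

Run:
```python
from h import *
a=snapshot("wrist");b=snapshot("scene")
sc=cv2.resize(b["frame"][130:330,200:430],None,fx=1.74,fy=2)
print(sc.shape)
cv2.imwrite("pics/w7.png",np.vstack([cv2.resize(a["frame"][40:260,60:460],(760,418))[:300],cv2.resize(b["frame"][140:290,180:430],(760,300))])[:,:,::-1][:600])
goto([492,13,83],-8.4)
```

```text
(400, 400, 3)
pose [492.3  13.   82.9] F [ 5.3  4.2 -5.6] w 0.136 t 15.6 jaw dir -8.39
offset [-0.1 -0.  -0.3]
dr [ 0.0001  0.0016 -0.0009]
dr [-3.1415e+00  1.4000e-03  2.5000e-03]
```

View pics/w7.png

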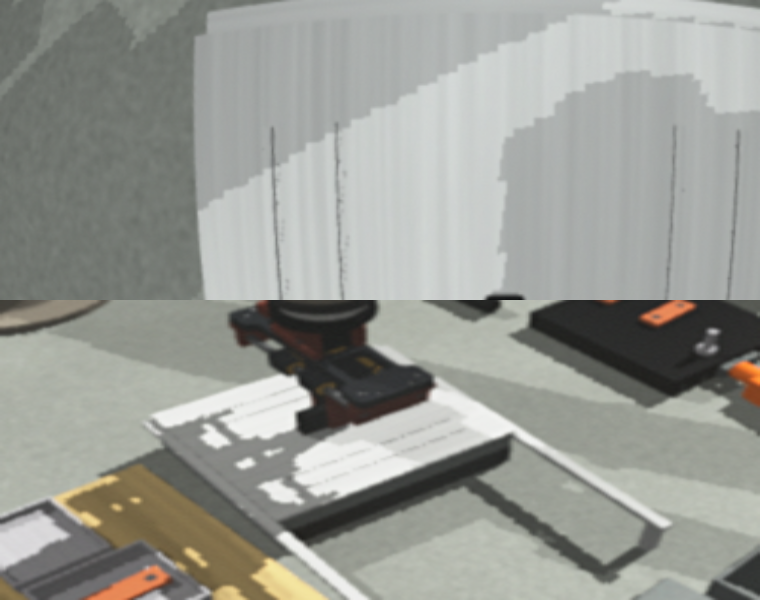

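The cover looks flush with the pack's walls. I'll release, lift straight up and verify.

Call:
{"name": "step_arm", "arguments": {"offset": [[0,0,0],[0,0,0],[0,0,0],[0,0,0]], "dr": [[0,0,0],[0,0,0],[0,0,0],[0,0,0]], "jaw": 0.4}}

```text
clock: 16.1
eef_pos: [0.4914, 0.0119, 0.0828]
ee_rot: [-151.5, 90.0, -159.9]
contact_force: [-0.2, 0.1, -0.1]
width: 0.555
```

Call:
{"name": "step_arm", "arguments": {"offset": [[-10,0,0],[-40,0,0],[-80,0,0],[-120,0,0],[-140,0,0],[-140,0,0]], "dr": [[0,0,0],[0,0,0],[0,0,0],[0,0,0],[0,0,0],[0,0,0]]}}

```text
clock: 16.85
eef_pos: [0.4926, 0.0123, 0.2245]
ee_rot: [32.1, 89.8, 23.7]
contact_force: [0.4, 0.5, -0.2]
width: 0.601
```

Run:
```python
from h import *
s=see("wrist",[("cover_grip",.059),("pack",.055),("link_long",.019)],"pics/w8.png")
g=s["frame"].max(2)<70
n,l,st,c=cv2.connectedComponentsWithStats(g[100:270,260:390].astype(np.uint8))
for i in range(1,n):
    if st[i,4]>150: print(st[i],rect(s,np.pad(l==i,((100,130),(260,250))),.093,True))
see("top",[("link_long",.019),("tray_long",.022),("cover_grip",.059)])
goto([485,11,83],-8.4)
```

```text
wrist cover_grip 0.95 [326. 179. 193. 202.] [492.4  13.6] [215.1 193.8] 81.0
wrist pack 0.94 [389. 176. 322. 208.] [574.4   5. ] [360.4 225.1] -8.7
wrist link_long 0.79 [378. 330.  19.  16.] [ 538.6 -211.1] [35.1 23.4] 86.0
[ 59  62  12  66 761] (array([492. ,  11.5]), array([61.2, 10.2]), 81.3)
[  0 127  19  43 571] (array([430.8, -33.5]), array([46.7, 18. ]), 77.0)
[112 126  18  44 550] (array([538. , -49.1]), array([47.6, 17.1]), 86.0)
top link_long 0.76 [427. 198.  34.  14.] [ 536.1 -237.3] [79.1 22.6] 86.6
top tray_long 0.93 [426. 197.  45.  40.] [ 536.3 -234.2] [102.7  91.6] 86.2
top cover_grip 0.61 [327. 210. 109.  87.] [490.9  11.4] [223.9 191.4] 81.3
top cover_grip 0.56 [332. 182. 119. 159.] [572.   -1.1] [355.6 239.9] -8.5
pose [491.3  12.  222.2] F [ 0.1 -0.8  0.2] w 0.603 t 17.25 jaw dir -8.43
offset [139.2  -1.8  -5.9]
dr [-0.0006 -0.0012  0.0009]
dr [3.141e+00 1.300e-03 1.900e-03]
```

View pics/w8.png

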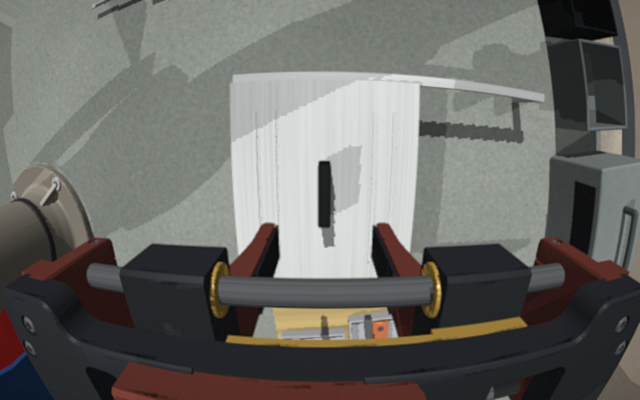

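The cover is centred on the pack: its centre is at x ≈ 491–492 mm, against a pack centre of ≈ 492 mm worked out from the case-and-rails outline. The link is still in its tray and the gripper is clear, so I'll hand in.

```bash
python3 -c "
from rig import *
print(job_done(), state()['clock'])"
```

```text
the job is handed in; nothing more can be done
the job is handed in; nothing more can be done
```

The loose link in the pack was the 80 mm one. I laid it flat in the long tray (the middle of the three), pointing across the row. Then I slid the cover shut, let go and lifted clear, and handed the job in at about 17 s.

**Link:** The last top view puts it at about (536, -237) mm, well inside its tray and within half a degree of the tray's angle.

**Cover:** It stopped after 160 mm of travel rather than the listed 165 mm, and did not move further against a 21 N push. I took that as the end stop. Its centre then matched the pack's centre (worked out from the case and rails) to about 1 mm, so it was probably about 5 mm short of fully open at the start.

**Not checked:** I did not measure the other two links, the socket or the bolt again at the end. The arm stayed well above them, and no unexpected contact force showed up.

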